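# Clamp the shaft with the ratchet hold-down

## Robot

A 6-joint arm with a two-finger parallel gripper is mounted at the origin on a cart in front of the work surface, level with it; the furniture and walls round the work are solid. World frame = base frame: x ahead of the robot, y to its left, z up, the work surface at z = 0. Lengths are in m, angles in rad, forces in N, time in s.
With the tool pointing down it reaches from about 0.325 to 0.9 m from the base axis. Payload 3.5 kg.
Tool frame: the origin (TCP) lies at the very end of the fingers, on their centre line; the grasp point (between the pads) lies 19 mm behind it; z points along the fingers, y is the line along which they close (so a half turn about z gives the same grasp; the last joint's range is limited). The gripper opens to 85 mm and grips with 20 to 120 N. Pads are 22 mm wide; open, the fingers measure 114 mm over their backs; the gripper's body (76 mm by 85 mm) begins 54 mm behind the grasp point. The pads swing forward as they close: fully open they stand 13 mm farther back than shut.
Start: joints at [1.082, 0.276, -0.026, 1.268, 0, 1.467], TCP at [0.235, 0.579, 0.231] pointing down, gripper open.
Joint ranges: [-3.12, 3.12], [-0.85, 1.88], [-1.08, 1.24], [-1.95, 2.15], [-1.57, 1.53], [-3.14, 3.14]. Speed limits (rad/s): [2.57, 2.57, 3.14, 3.14, 3.14, 3.14].

## Interface

Orientations are given as a unit quaternion [w, x, y, z].
In Python, from station import * gives the robot as it stands.
- The arm moves only by the tool drive_tool, never from a script. Its argument "steps" is a list of rows, each an object of numbers: "x", "y", "z": the shift along the tool's x, y, z in mm; "turn": the turn about the tool's z in rad. A call has exactly 5 rows; each row is the pose to reach, as a shift and turn from the pose commanded when the call began, along the tool's axes at that moment; what a row does not reach only later rows make up. A row lasts 1/8 s, in which the tool goes at most 62.5 mm and 10.7 degrees, less where a joint would pass 70% of its speed; a pose out of reach is approached as far as the arm can. A call with a gripper value outside its range is refused whole. "gripper" is the opening, from -1 (shut) to 1 (fully open), so that 0 is half open, set as the call begins (left out, the last holds). The fingers move at their own pace and stop on an object; "grip_force" is the grip in N (left out, the last holds). Time passes only in rows, so rows that repeat a pose let the fingers close, or fill a call up. It gives the time, the measured TCP pose, the force, the opening and the grip force at its end, in the units of the state.
- sense(): the state, without advancing time (a new reading comes with each control period).
- snapshot(name): name is "scene" or "top"; returns (picture, depth): 480x640x3 uint8, red, green, blue; 480x640 float32, m along the optical axis (not along the pixel's ray), 0 where there is no reading.
- calibration(name): a dict with "K" (3x3 intrinsics, pixels), "k1" (the pictures are not rectified: a ray, as slopes to the right and down, at radius r is drawn at 1 + k1 r^2 times it, then the intrinsics apply), "R" (3x3) and "t" (3): a world point X has camera coordinates R X + t. Camera axes: x right, y down, z forward; pixel columns grow to the right and rows downward; lengths in m; the calibration is good to about 2 mm. A picture is of the moment at which its call begins. calibration takes no time and is no camera call.
- finish_job(): hands the job in; it is judged then, once.
Trained networks look in the newest picture that a camera, given by its name, has taken for a name from the list of things; names that differ only in an ending like _2 or _b are one class to them, and where a whole thing is asked for, a point or a joint stands for the part that bears it (a point fixed in the world has none). Each returns a list of dicts, best first, with "confidence" (0 to 1); they miss things now and then, are a little off and sometimes report something else, mostly with a low value. They report only what shows in the picture. A call takes as long as a camera call. They do not tell look-alikes from the thing itself.
- spot_in(label, camera): "extent" ([left, top, width, height] in pixels, round what is visible of it).
- outline_of(label, camera): "pixels" (480x640 bool, what is visible of it) and "extent" ([left, top, width, height] in pixels, round what is visible of it).
- mark_of(label, camera): "at" ([row, column] in pixels: a listed point, or the origin of a listed thing).
The state is a dict: "time_s": time; "qpos": joint angles; "dq": joint speeds; "joint_efforts": joint torques, N m; "ee_pos": TCP position; "orientation": TCP orientation; "wrist_force": force on the tool from outside, world axes, zero at the start; "moment": the same for the moment, N m; "width": opening from 0.0 (shut) to 1.0 (fully open); "grip_force": force on a finger pad.
Only numpy, scipy, OpenCV 4.12 (cv2) and the standard library are available. Lean on these libraries where they do the work, as an engineer would, in place of code of your own. Each camera call takes 0.05 s, during which the arm holds its last target. There are 200 camera calls.

## Task

Working with the fingertips only, press down the raised wing of the rocker pawl on top of the bench clamp until the pawl snaps over and frees the arm, then push the clamp arm by its black handle down over its ratchet teeth as far as it goes, so that the rubber foot clamps the stepped shaft in the V-block and the pawl keeps the arm down when you let go. Grasp and lift nothing; leave the shaft lying in its V, and the ring gauge, gauge block and gear beside the clamp where they are.

Things in the scene. Friction and masses are not known exactly. Their poses are not given: they have to be found in the camera images.
- fixture: the clamp's base, a dark steel plate 184 x 76 x 16 mm fixed on the desk. Origin on the desk top under it, 4 mm from its middle. Its x axis runs along the clamp, from the two grey cheeks (x = -42 mm; 64 mm long at the foot, 31 mm wide over both, 132 mm high) past the V-block (x = 20 mm, 44 x 28 mm, top 34 mm high) to the handle end, and points to the robot's right within 31 degrees; z up
- pawl_pin (a point): axis of the rocker pawl (along the fixture's y) midway between the cheeks: x = -42, z = 121 mm of the fixture. The pawl is a dark steel rocker with two noses below and two ribbed thumb wings above, one to each side, 88 mm over both
- pawl (a joint): pawl angle, 0 to 0.59. 0 to 0.16 at the start, wing on the handle side up: its rear nose stops the arm on its way down. Grows as that wing is pressed down; past the middle, 0.30, a spring plunger snaps it over and it stays: the arm then goes down click by click but not up, the pawl reading 0.59 in a gap of the teeth and dipping to 0.43 as a tooth passes. 3 to 7 N on the wing flip it
- pawl_pad (a point): the point to press: middle of the 14 mm of ribs on top of the handle-side wing, which is 22 mm wide across the clamp, 5 mm thick. 33 mm from the pin towards the handle and 18 mm above it, in the pawl; the wing ends at 44 mm. 143 to 148 mm above the desk at the start; 129 to 134 mm, and up to 11 mm nearer to the handle, once snapped over. Presses best on the outer ribs, 36 mm out. The arm stays clear below it
- hinge_axis (a point): axis of the clamp arm's hinge (along the fixture's y) midway between the cheeks: x = -42, z = 64 mm of the fixture
- clamp_arm (a joint): angle of the clamp arm, a steel bar 15 mm square with a toothed sector at its hinge. 0 = 34 degrees above level; grows as it goes down; parked between -0.06 and 0.15, 0.66 = stop. Teeth 0.157 apart. The last holds it at 0.59, but only after the arm has once gone beyond 0.62. The stiff hinge stays where it is left. Pushing the handle takes 1 to 3 N over the teeth, 8 N at the stop
- handle_pad (a point): where to push: middle of the flat top of the black handle (52 mm long, 26 mm wide, 19 mm high) at the arm's end; 134 mm from the hinge along the arm and 9.5 mm above the arm's middle line. 130 to 153 mm above the desk when parked, 72 mm when down. It moves on an arc about the hinge
- pressure_foot: the rubber-tipped pressure foot, 19 mm across, sprung in the arm 62 mm from the hinge. Origin 3.5 mm below the bar's middle line; the rubber ends 21 mm below the origin. It meets the shaft at arm angle 0.51 and then gives way up to 11 mm against its spring, 1.2 N per mm
- step_shaft: the loose stepped shaft of plain steel, 75 mm long, 18 mm across its thick middle, lying along the fixture's y axis in the V-block under the arm. Origin under its middle, 9 mm below its axis; y along the shaft
- shaft_seat (a point): point on the axis of a seated shaft, over the middle of the V-block, 36 mm above the desk
- ring_gauge: loose plain steel ring 43 mm across, 14 mm high, on the desk on the robot's side of the clamp; origin under its middle
- gauge_block: loose steel gauge block 9 x 35 x 20 mm standing on its narrow side on the desk on the robot's side of the clamp, nearer to the handle; origin under its middle
- gear: loose brass-coloured spur gear 44 mm across, 11 mm high, on the desk on the far side of the clamp; origin under its middle
Mind the look-alikes: they are no part of the job. Leave any green look-alike of the step_shaft alone.

How it is judged:
On the way, in this order (a step that is already met when the one before it is completed fails the run):
1. the pawl has snapped over while the arm is still up (value of joint pawl above 0.38 rad and value of joint clamp_arm below 0.4 rad), for 0.2 s.
2. the arm has been pushed down past the last tooth, the foot bearing on the shaft (value of joint pawl above 0.38 rad and value of joint clamp_arm above 0.56 rad and contact force between pressure_foot and step_shaft above 3 N), for 0.2 s.
At the end, for the whole second after the job is handed in: The pawl, snapped over in the teeth (above 0.5), alone holds the arm on its last tooth (above 0.56), the foot pressing on the shaft over 3 N. The shaft is at rest in the V, within 6 mm of where it lay and 0.08 rad of the V's line; ring gauge, gauge block and gear within 15 mm of where they stood (value of joint clamp_arm above 0.56 rad and value of joint pawl above 0.5 rad and contact force between pressure_foot and step_shaft above 3 N and horizontal distance between step_shaft and shaft_seat below 0.012 m and distance of step_shaft from where it was at the start of the episode below 0.006 m and angle between the y axis of step_shaft and the y axis of fixture, either way round below 0.08 rad and linear speed of step_shaft below 0.01 m/s and distance of each of ring_gauge, gauge_block, gear from where it was at the start of the episode below 0.015 m); the robot touches nothing.
It fails at once if the arm is forced down against the locked pawl (value of joint clamp_arm above 0.4 rad and value of joint pawl below 0.22 rad).
It fails at once if the arm is lifted above where it was parked (value of joint clamp_arm below -0.17 rad).
It fails at once if the shaft is lifted out of its V (z of step_shaft in the frame of fixture above 0.034 m).
It fails at once if a bystander is lifted or carried off (distance of any of ring_gauge, gauge_block, gear from where it was at the start of the episode above 0.02 m).
It also fails if it takes over 37 s, if anything falls off the work surface, if the arm or the gripper's body presses on something with over 40 N, if the wrist force passes 120 N, or if a joint passes its speed limit or range.

## Working session

There is one attempt and no reset: what is moved stays moved. The work goes in short steps, Python scripts to look and compute and a tool call to move; the robot and the scene stay as the last step left them, time stands still between calls to the robot, and variables do not carry over. Pictures are saved under pics/ and viewed, at most 10 in all, crops included, and the job is handed in when it is done.

Besides the shell and the picture viewer there is one more tool, called after ">>>" in YAML: its name, and indented under it one key for each argument. drive_tool: Moves the arm, as the interface text tells. Its arguments: {"type":"object","properties":{"steps":{"type":"array","items":{"type":"object","properties":{"x":{"type":"number"},"y":{"type":"number"},"z":{"type":"number"},"turn":{"type":"number"}}}},"gripper":{"type":"number"},"grip_force":{"type":"number"}},"required":["steps"]}

```bash
mkdir -p pics
cat > h.py <<'E'
from station import *
import numpy as np, cv2
def ray(cam,r,c):
    C=calibration(cam);K=np.array(C["K"]);k=C["k1"]
    d=np.array([(c-K[0,2])/K[0,0],(r-K[1,2])/K[1,1]]);u=d.copy()
    for _ in range(20): u=d/(1+k*(u@u))
    R=np.array(C["R"]);t=np.array(C["t"])
    return -R.T@t, R.T@np.array([u[0],u[1],1])
def at_z(cam,r,c,z):
    o,d=ray(cam,r,c); return o+d*(z-o[2])/d[2]
def at_d(cam,r,c,D):
    o,d=ray(cam,r,c); return o+d*D[int(r),int(c)]
def proj(cam,X):
    C=calibration(cam);p=np.array(C["R"])@X+np.array(C["t"]);u=p[:2]/p[2];u=u*(1+C["k1"]*(u@u))
    K=np.array(C["K"]);return K[1,1]*u[1]+K[1,2],K[0,0]*u[0]+K[0,2]
E
python3 - <<'E'
from h import *
ims=[]
for n in ("scene","top"):
    p,D=snapshot(n); np.save(f"{n}.npy",D); cv2.imwrite(f"pics/{n}0.png",p[:,:,::-1])
    for l in ("fixture","pawl_pin","pawl_pad","hinge_axis","handle_pad","pressure_foot","step_shaft","shaft_seat"):
        for m in mark_of(l,n)[:2]:
            r,c=m["at"]; print(n,l,round(m["confidence"],2),np.round([r,c]),np.round(at_d(n,np.clip(r,0,479),np.clip(c,0,639),D),4))
    print(-np.array(calibration(n)["R"]).T@calibration(n)["t"])
s=sense();print(s)
E
```

```text
scene fixture 0.64 [287. 292.] [ 0.4276 -0.051   0.0398]
scene pawl_pin 0.86 [218. 266.] [0.4593 0.0134 0.1279]
scene pawl_pad 0.65 [212. 282.] [ 0.4633 -0.0149  0.1485]
scene hinge_axis 0.94 [249. 270.] [ 0.4435 -0.0025  0.0852]
scene hinge_axis 0.35 [258. 313.] [ 0.4977 -0.0439  0.0432]
scene handle_pad 0.77 [238. 330.] [ 0.4596 -0.1018  0.1381]
scene pressure_foot 0.55 [245. 299.] [ 0.4556 -0.0494  0.1043]
scene step_shaft 0.79 [277. 301.] [ 0.4531 -0.0515  0.0403]
scene step_shaft 0.66 [318. 392.] [ 0.4708 -0.202   0.0146]
scene shaft_seat 0.72 [273. 299.] [ 0.4552 -0.0455  0.0442]
[-0.10303678 -0.45029494  0.7032911 ]
top fixture 0.57 [274. 301.] [ 0.4611 -0.03    0.1126]
top pawl_pin 0.97 [274. 272.] [0.4612 0.0136 0.1375]
top hinge_axis 0.69 [276. 273.] [0.458  0.0116 0.1402]
top handle_pad 0.55 [231. 298.] [ 0.5369 -0.0199 -0.0025]
top step_shaft 0.73 [274. 312.] [ 0.4615 -0.0464  0.1064]
top step_shaft 0.6 [273. 311.] [ 0.4632 -0.045   0.1046]
top shaft_seat 0.57 [274. 309.] [ 0.4621 -0.042   0.1074]
[ 0.46650296 -0.06510426  1.04225492]
{'time_s': 0.9, 'qpos': array([ 1.08156951e+00,  2.76359292e-01, -2.63910240e-02,  1.26800008e+00,
       -6.23789290e-06,  1.46741597e+00]), 'dq': array([ 0.00031114,  0.00123236,  0.00050335, -0.00132671, -0.00081012,
       -0.00053791]), 'joint_efforts': array([ 1.95713551e-05, -4.45480621e+01,  2.95567900e+01,  6.52135695e-04,
       -5.34437459e-05,  2.32362332e-06]), 'ee_pos': array([0.23521509, 0.57905194, 0.23134284]), 'orientation': array([9.68920940e-06, 1.91728708e-01, 9.81447962e-01, 2.10558428e-05]), 'wrist_force': array([-0.53435129, -0.05875415, -0.13945401]), 'moment': array([ 0.01294419,  0.0202163 , -0.0206982 ]), 'grip_force': 0.0, 'width': 1.0012596359932937}
```

View pics/scene0.png

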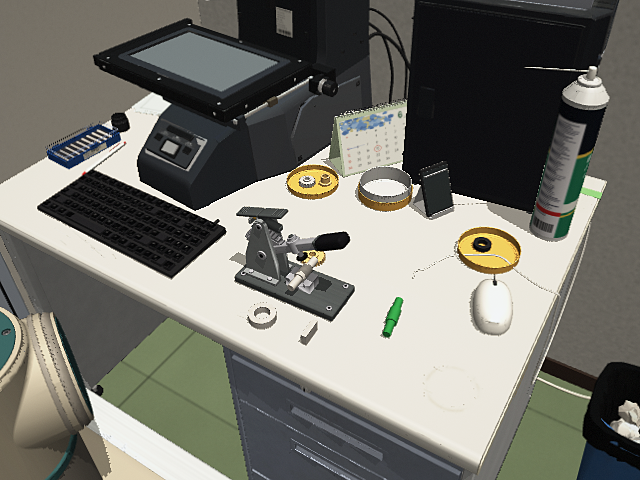

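View pics/top0.png

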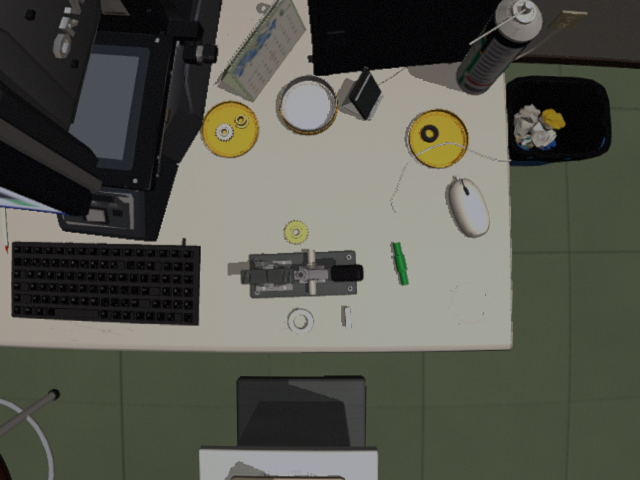

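The top view shows the clamp at about (300,274): cheeks and pawl at columns 243–292, black handle at (346,272). The true shaft lies in the V at (311,272), and the green look-alike lies aside at (400,263). The ring gauge is at (300,321), the block at (347,317) and the gear at (296,232). Next I'll fit the pose from depth.

Run:
```python
from h import *
for n in ("top","scene"):
    D=np.load(n+".npy"); p=cv2.imread(f"pics/{n}0.png")
    P=[];Q=[];
    for r in range(190,330):
        for c in range(225,380):
            if D[r,c]>0: P.append(at_d(n,r,c,D));Q.append((r,c,*p[r,c]))
    P=np.array(P);Q=np.array(Q)
    m=(abs(P[:,2]-.016)<.006)&(P[:,0]>.405)&(P[:,0]<.52)
    q=P[m][:,:2]; 
    if n=="top":
        mm=m&(Q[:,2:].max(1)<120); q=P[mm][:,:2]
        print("plate rect",cv2.minAreaRect((q*1000).astype(np.float32)))
    # height bands along y
    sel=(P[:,2]>.05)&(P[:,0]>.40)&(P[:,0]<.53)
    for y in np.arange(.065,-.16,-.007):
        k=sel&(abs(P[:,1]-y)<.0035)
        if k.sum()>3: print(n,round(y,3),k.sum(),"zmax %.4f zmed %.4f xmed %.4f x %.4f..%.4f"%(np.percentile(P[k,2],95),np.median(P[k,2]),np.median(P[k,0]),P[k,0].min(),P[k,0].max()))
c=cv2.imread("pics/top0.png")[225:335,225:380];cv2.imwrite("pics/c1.png",cv2.resize(c,None,fx=5,fy=5,interpolation=2))
c=cv2.imread("pics/scene0.png")[190:350,215:375];cv2.imwrite("pics/c2.png",cv2.resize(c,None,fx=3.7,fy=3.7,interpolation=2))
```

```text
Traceback (most recent call last):
  File "h.py", line 12, in at_d
    o,d=ray(cam,r,c); return o+d*D[int(r),int(c)]
        ~~~^^^^^^^^^
  File "h.py", line 4, in ray
    C=calibration(cam);K=np.array(C["K"]);k=C["k1"]
ValueError: time passes only in moves, steps and waits
```

Calibration calls are limited per script, so I'll cache them.

```bash
sed -i 's/^def ray/import functools\ncalibration=functools.lru_cache(None)(calibration)\ndef ray/' h.py
python3 - <<'E'
from h import *
for n in ("top","scene"):
    D=np.load(n+".npy"); p=cv2.imread(f"pics/{n}0.png")
    P=[];Q=[];
    for r in range(190,330):
        for c in range(225,380):
            if D[r,c]>0: P.append(at_d(n,r,c,D));Q.append((r,c,*p[r,c]))
    P=np.array(P);Q=np.array(Q)
    m=(abs(P[:,2]-.016)<.006)&(P[:,0]>.405)&(P[:,0]<.52)
    if n=="top":
        mm=m&(Q[:,2:].max(1)<120); q=P[mm][:,:2]
        print("plate rect",cv2.minAreaRect((q*1000).astype(np.float32)))
    sel=(P[:,2]>.05)&(P[:,0]>.40)&(P[:,0]<.53)
    for y in np.arange(.065,-.16,-.007):
        k=sel&(abs(P[:,1]-y)<.0035)
        if k.sum()>3: print(n,round(y,3),k.sum(),"zmax %.4f zmed %.4f xmed %.4f x %.4f..%.4f"%(np.percentile(P[k,2],95),np.median(P[k,2]),np.median(P[k,0]),P[k,0].min(),P[k,0].max()))
c=cv2.imread("pics/top0.png")[225:335,225:380];cv2.imwrite("pics/c1.png",cv2.resize(c,None,fx=5,fy=5,interpolation=2))
c=cv2.imread("pics/scene0.png")[190:350,215:375];cv2.imwrite("pics/c2.png",cv2.resize(c,None,fx=3.7,fy=3.7,interpolation=2))
E
```

```text
plate rect ((460.413818359375, -28.52117919921875), (75.79969024658203, 184.31396484375), 2.0407021045684814)
top 0.065 28 zmax 0.1271 zmed 0.1244 xmed 0.4572 x 0.4463..0.4680
top 0.058 61 zmax 0.1282 zmed 0.1259 xmed 0.4572 x 0.4463..0.4680
top 0.051 80 zmax 0.1314 zmed 0.1279 xmed 0.4572 x 0.4431..0.4714
top 0.044 67 zmax 0.1321 zmed 0.1301 xmed 0.4587 x 0.4434..0.4730
top 0.037 76 zmax 0.1354 zmed 0.1316 xmed 0.4572 x 0.4424..0.4728
top 0.03 87 zmax 0.1367 zmed 0.1339 xmed 0.4588 x 0.4429..0.4727
top 0.023 88 zmax 0.1385 zmed 0.1334 xmed 0.4588 x 0.4417..0.4757
top 0.016 116 zmax 0.1414 zmed 0.1375 xmed 0.4588 x 0.4403..0.4762
top 0.009 94 zmax 0.1428 zmed 0.1393 xmed 0.4588 x 0.4417..0.4762
top 0.002 106 zmax 0.1450 zmed 0.1422 xmed 0.4588 x 0.4440..0.4744
top -0.005 81 zmax 0.1481 zmed 0.1442 xmed 0.4603 x 0.4439..0.4746
top -0.012 73 zmax 0.1505 zmed 0.1475 xmed 0.4603 x 0.4463..0.4708
top -0.019 71 zmax 0.1508 zmed 0.1471 xmed 0.4599 x 0.4498..0.4708
top -0.026 39 zmax 0.1109 zmed 0.1041 xmed 0.4600 x 0.4521..0.4694
top -0.033 67 zmax 0.1118 zmed 0.1068 xmed 0.4600 x 0.4504..0
[... 2102 characters left out ...]
25..0.4680
scene -0.061 50 zmax 0.1164 zmed 0.1104 xmed 0.4564 x 0.4537..0.4686
scene -0.068 50 zmax 0.1202 zmed 0.1156 xmed 0.4564 x 0.4539..0.4700
scene -0.075 43 zmax 0.1242 zmed 0.1211 xmed 0.4552 x 0.4515..0.4728
scene -0.082 56 zmax 0.1297 zmed 0.1267 xmed 0.4536 x 0.4489..0.4724
scene -0.089 69 zmax 0.1339 zmed 0.1296 xmed 0.4526 x 0.4478..0.4744
scene -0.096 70 zmax 0.1373 zmed 0.1327 xmed 0.4528 x 0.4495..0.4730
scene -0.103 71 zmax 0.1415 zmed 0.1359 xmed 0.4526 x 0.4490..0.4735
scene -0.11 75 zmax 0.1450 zmed 0.1418 xmed 0.4544 x 0.4495..0.4720
scene -0.117 90 zmax 0.1475 zmed 0.1443 xmed 0.4550 x 0.4489..0.4758
scene -0.124 100 zmax 0.1456 zmed 0.1395 xmed 0.4601 x 0.4505..0.4754
```

View pics/c1.png

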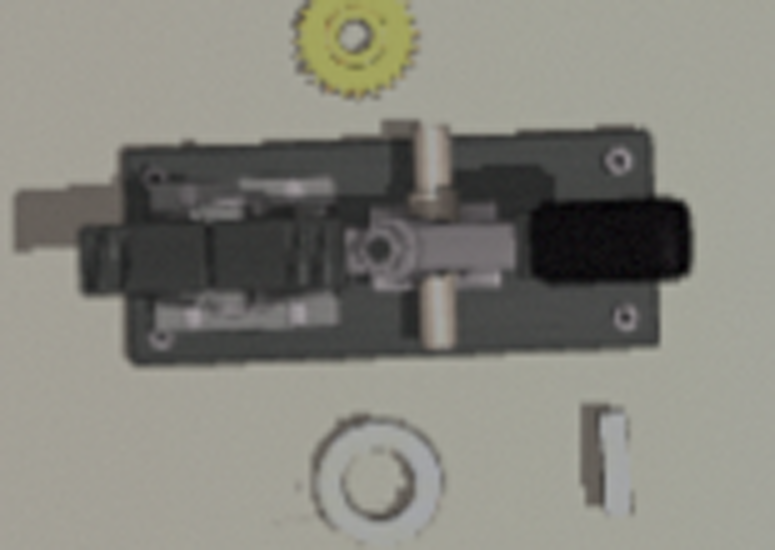

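View pics/c2.png

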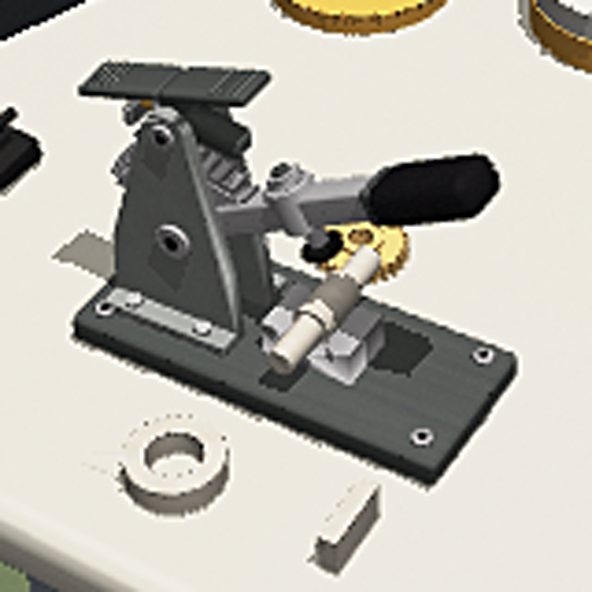

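>>> drive_tool:
  steps:
    - {"x": -40, "y": -44, "z": 0, "turn": -0.08}
    - {"x": -80, "y": -88, "z": 0, "turn": -0.16}
    - {"x": -120, "y": -132, "z": 0, "turn": -0.24}
    - {"x": -160, "y": -176, "z": 0, "turn": -0.32}
    - {"x": -200, "y": -220, "z": 0, "turn": -0.42}
  gripper: -1

```text
time_s: 1.52
ee_pos: [0.3382, 0.2983, 0.2316]
orientation: [0.001, -0.019, 1.0, 0.0]
wrist_force: [1.3, -0.8, 0.4]
width: -0.001
grip_force: 0.0
```

>>> drive_tool:
  steps:
    - {"x": -19, "y": -56, "z": 0}
    - {"x": -38, "y": -112, "z": 0}
    - {"x": -57, "y": -168, "z": 0}
    - {"x": -76, "y": -224, "z": 0}
    - {"x": -95, "y": -280, "z": 0}

```text
schema error: expected keys x, y, z, turn
```

>>> drive_tool:
  steps:
    - {"x": -8, "y": -24, "z": 15}
    - {"x": -15, "y": -46, "z": 30}
    - {"x": -15, "y": -46, "z": 50}
    - {"x": -15, "y": -46, "z": 60}
    - {"x": -15, "y": -46, "z": 60}

```text
schema error: expected keys x, y, z, turn
```

Run:
```python
from h import *
p,D=snapshot("scene"); c=p[150:350,195:395,::-1];cv2.imwrite("pics/c3.png",cv2.resize(c,None,fx=2.9,fy=2.9,interpolation=2))
s=sense();print(s["ee_pos"],s["orientation"],s["wrist_force"],s["time_s"])
```

```text
[0.33943417 0.29254518 0.23129964] [ 7.21841873e-04 -1.75924386e-02  9.99840629e-01 -2.94998878e-03] [-0.04391507 -3.72341164 -0.07994441] 1.575
```

View pics/c3.png

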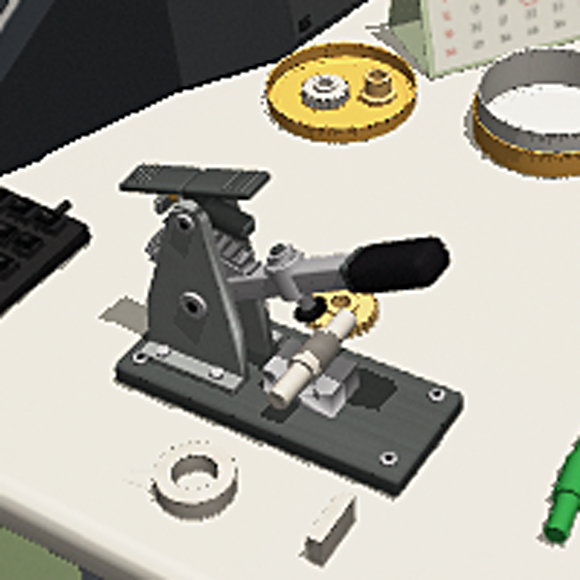

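The picture shows the clamp unmoved, pawl wing at (230,180); the moves were refused because rows need "turn". I'll repeat them with it.

>>> drive_tool:
  steps:
    - {"x": -19, "y": -56, "z": 0, "turn": 0}
    - {"x": -38, "y": -112, "z": 0, "turn": 0}
    - {"x": -57, "y": -168, "z": 0, "turn": 0}
    - {"x": -76, "y": -224, "z": 0, "turn": 0}
    - {"x": -95, "y": -280, "z": 0, "turn": 0}

```text
time_s: 2.2
ee_pos: [0.4428, 0.0215, 0.2317]
orientation: [0.001, -0.017, 1.0, 0.0]
wrist_force: [0.0, 0.6, 0.2]
width: 0.0
grip_force: 0.0
```

>>> drive_tool:
  steps:
    - {"x": -8, "y": -24, "z": 15, "turn": 0}
    - {"x": -15, "y": -46, "z": 30, "turn": 0}
    - {"x": -15, "y": -46, "z": 50, "turn": 0}
    - {"x": -15, "y": -46, "z": 60, "turn": 0}
    - {"x": -15, "y": -46, "z": 60, "turn": 0}

```text
time_s: 2.82
ee_pos: [0.458, -0.0217, 0.1707]
orientation: [-0.001, -0.017, 1.0, 0.0]
wrist_force: [0.3, 1.2, 0.8]
width: 0.001
grip_force: 0.0
```

Run:
```python
from h import *
p,D=snapshot("scene"); c=p[150:350,195:395,::-1];cv2.imwrite("pics/c4.png",cv2.resize(c,None,fx=2.9,fy=2.9,interpolation=2))
s=sense();print(s["ee_pos"],s["orientation"],s["wrist_force"],s["time_s"])
```

```text
[ 0.45870956 -0.02177805  0.17143928] [-7.68146961e-05 -1.73354366e-02  9.99849726e-01  3.81531132e-05] [-0.14399531 -0.10248806 -0.32927511] 2.875
```

View pics/c4.png

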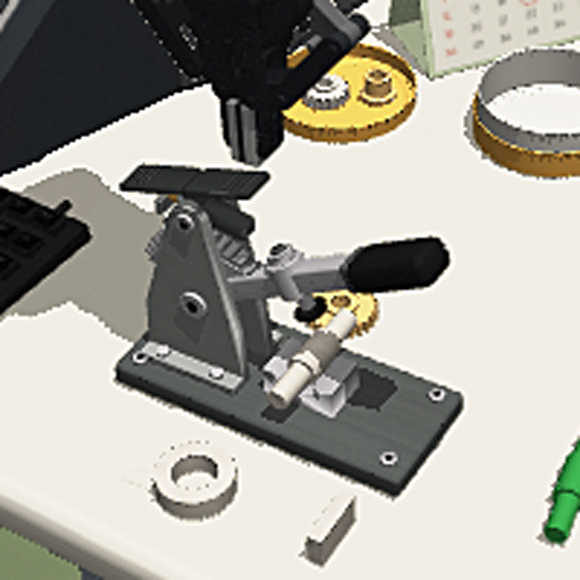

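The fingertips at (248,150) hang above the handle-side wing (245,182). I'll press down slowly.

>>> drive_tool:
  steps:
    - {"x": 0, "y": 0, "z": 14, "turn": 0}
    - {"x": 0, "y": 0, "z": 20, "turn": 0}
    - {"x": 0, "y": 0, "z": 24, "turn": 0}
    - {"x": 0, "y": 0, "z": 28, "turn": 0}
    - {"x": 0, "y": 0, "z": 31, "turn": 0}

```text
time_s: 3.5
ee_pos: [0.4591, -0.022, 0.1402]
orientation: [0.0, -0.017, 1.0, 0.0]
wrist_force: [0.5, -0.4, 0.3]
width: -0.002
grip_force: 0.5
```

>>> drive_tool:
  steps:
    - {"x": 0, "y": 0, "z": 2, "turn": 0}
    - {"x": 0, "y": 0, "z": 4, "turn": 0}
    - {"x": 0, "y": 0, "z": 5, "turn": 0}
    - {"x": 0, "y": 0, "z": 6, "turn": 0}
    - {"x": 0, "y": 0, "z": 6, "turn": 0}

```text
time_s: 4.12
ee_pos: [0.4588, -0.022, 0.1343]
orientation: [-0.0, -0.017, 1.0, 0.0]
wrist_force: [-0.6, -0.7, 0.1]
width: 0.003
grip_force: 0.0
```

Run:
```python
from h import *
p,D=snapshot("scene"); c=p[150:350,195:395,::-1];cv2.imwrite("pics/c5.png",cv2.resize(c,None,fx=2.9,fy=2.9,interpolation=2))
s=sense();print(s["ee_pos"],s["wrist_force"],s["time_s"])
```

```text
[ 0.45876718 -0.02204526  0.13429842] [-0.61584494  0.37114577  0.72683795] 4.175
```

View pics/c5.png

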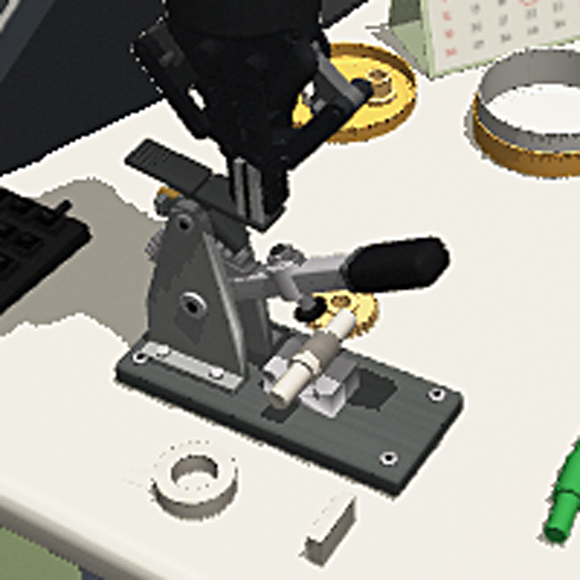

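The pawl has snapped over: its handle-side wing is down at (260,215), and the arm is still up with the handle at (400,265). Next I'll go up and over to the handle.

>>> drive_tool:
  steps:
    - {"x": 0, "y": 0, "z": -25, "turn": 0}
    - {"x": 0, "y": -20, "z": -42, "turn": 0}
    - {"x": -1, "y": -55, "z": -42, "turn": 0}
    - {"x": -1, "y": -74, "z": -36, "turn": 0}
    - {"x": -1, "y": -74, "z": -20, "turn": 0}

```text
time_s: 4.8
ee_pos: [0.4635, -0.0973, 0.1548]
orientation: [0.001, -0.016, 1.0, -0.0]
wrist_force: [-0.7, 0.1, -0.5]
width: -0.0
grip_force: 0.0
```

>>> drive_tool:
  steps:
    - {"x": 0, "y": 0, "z": 10, "turn": 0}
    - {"x": 0, "y": -2, "z": 18, "turn": 0}
    - {"x": 0, "y": -5, "z": 25, "turn": 0}
    - {"x": 0, "y": -7, "z": 32, "turn": 0}
    - {"x": 0, "y": -9, "z": 38, "turn": 0}

```text
time_s: 5.42
ee_pos: [0.4629, -0.1052, 0.116]
orientation: [0.0, -0.017, 1.0, -0.0]
wrist_force: [-0.5, 0.9, 0.4]
width: -0.0
grip_force: 0.1
```

>>> drive_tool:
  steps:
    - {"x": 0, "y": -2, "z": 7, "turn": 0}
    - {"x": 0, "y": -4, "z": 14, "turn": 0}
    - {"x": 0, "y": -6, "z": 21, "turn": 0}
    - {"x": 0, "y": -7, "z": 28, "turn": 0}
    - {"x": 0, "y": -8, "z": 34, "turn": 0}

```text
time_s: 6.05
ee_pos: [0.4629, -0.1131, 0.082]
orientation: [-0.0, -0.017, 1.0, -0.0]
wrist_force: [-0.6, -0.2, 1.7]
width: -0.002
grip_force: 1.2
```

>>> drive_tool:
  steps:
    - {"x": 0, "y": -1, "z": 4, "turn": 0}
    - {"x": 0, "y": -2, "z": 8, "turn": 0}
    - {"x": 0, "y": -2, "z": 11, "turn": 0}
    - {"x": 0, "y": -2, "z": 14, "turn": 0}
    - {"x": 0, "y": -2, "z": 14, "turn": 0}

```text
time_s: 6.68
ee_pos: [0.463, -0.1148, 0.0683]
orientation: [0.0, -0.017, 1.0, 0.0]
wrist_force: [-0.3, 1.7, 4.1]
width: 0.005
grip_force: 1.7
```

>>> drive_tool:
  steps:
    - {"x": 0, "y": 0, "z": 1, "turn": 0}
    - {"x": 0, "y": 0, "z": 2, "turn": 0}
    - {"x": 0, "y": 0, "z": 3, "turn": 0}
    - {"x": 0, "y": 0, "z": 3, "turn": 0}
    - {"x": 0, "y": 0, "z": 3, "turn": 0}

```text
time_s: 7.3
ee_pos: [0.463, -0.1148, 0.0659]
orientation: [0.0, -0.017, 1.0, 0.0]
wrist_force: [-1.5, 3.4, 7.7]
width: 0.001
grip_force: 3.9
```

Near 8 N, so about at the stop. I'll press slightly more, then check.

>>> drive_tool:
  steps:
    - {"x": 0, "y": 0, "z": 1, "turn": 0}
    - {"x": 0, "y": 0, "z": 2, "turn": 0}
    - {"x": 0, "y": 0, "z": 2, "turn": 0}
    - {"x": 0, "y": 0, "z": 2, "turn": 0}
    - {"x": 0, "y": 0, "z": 2, "turn": 0}

```text
time_s: 7.92
ee_pos: [0.4631, -0.1149, 0.0649]
orientation: [0.0, -0.017, 1.0, 0.0]
wrist_force: [-4.1, 3.9, 14.6]
width: 0.0
grip_force: 7.5
```

Force rose to about 15 N with hardly any motion: the arm is at its stop. Next I'll release upward and clear.

>>> drive_tool:
  steps:
    - {"x": 0, "y": 0, "z": -4, "turn": 0}
    - {"x": 0, "y": 0, "z": -10, "turn": 0}
    - {"x": 0, "y": 0, "z": -25, "turn": 0}
    - {"x": 0, "y": 0, "z": -60, "turn": 0}
    - {"x": 0, "y": 0, "z": -110, "turn": 0}

```text
time_s: 8.55
ee_pos: [0.4616, -0.1148, 0.1736]
orientation: [-0.002, -0.017, 1.0, 0.0]
wrist_force: [0.8, -0.3, 0.7]
width: -0.003
grip_force: 0.0
```

>>> drive_tool:
  steps:
    - {"x": 0, "y": -30, "z": -30, "turn": 0}
    - {"x": 0, "y": -70, "z": -50, "turn": 0}
    - {"x": 0, "y": -110, "z": -60, "turn": 0}
    - {"x": 0, "y": -140, "z": -60, "turn": 0}
    - {"x": 0, "y": -140, "z": -60, "turn": 0}

```text
time_s: 9.18
ee_pos: [0.4679, -0.2571, 0.234]
orientation: [0.0, -0.016, 1.0, -0.001]
wrist_force: [0.7, 1.0, -0.1]
width: 0.001
grip_force: 0.0
```

Run:
```python
from h import *
p,D=snapshot("top"); p2,D2=snapshot("scene")
P=np.array([at_d("top",r,c,D) for r in range(255,295) for c in range(310,375) if D[r,c]>0])
k=(abs(P[:,0]-.463)<.008)&(P[:,2]>.05)
for y in np.arange(-.07,-.15,-.01):
    j=k&(abs(P[:,1]-y)<.004); 
    if j.sum(): print(round(y,3),np.median(P[j,2]).round(4))
a=cv2.resize(p2[170:350,215:375,::-1],(400,450)); b=cv2.resize(p[215:335,235:375,::-1],(400,343))
o=np.zeros((450,800,3),np.uint8);o[:,:400]=a;o[:343,400:]=b;cv2.imwrite("pics/c6.png",o)
s=sense();print(s["ee_pos"],s["wrist_force"],s["time_s"])
```

```text
-0.07 0.069
-0.08 0.0687
-0.09 0.0701
-0.1 0.072
-0.11 0.0713
-0.12 0.0715
-0.13 0.072
-0.14 0.07
[ 0.46736417 -0.25479946  0.23340828] [-0.9430916  -0.64396556 -0.07594646] 9.275
```

View pics/c6.png

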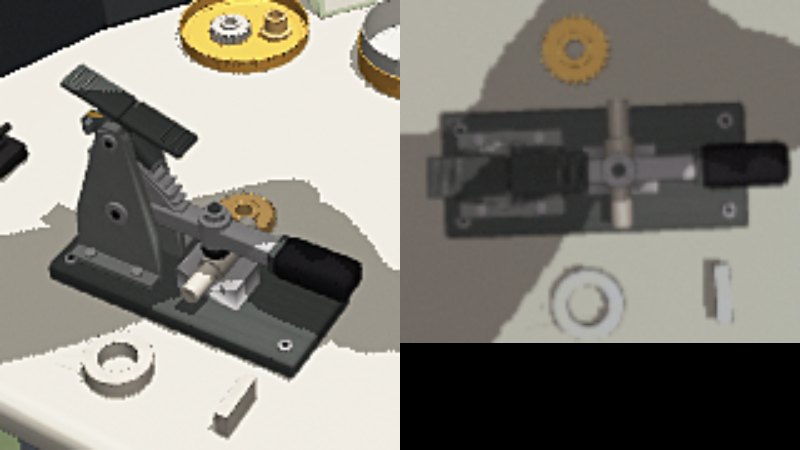

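The arm stays level with the handle at (315,268), its top at 72 mm as expected on the last tooth. The pawl is over, the shaft is in the V at (205,280) under the foot, and the bystanders are in place. Handing in.

```bash
python3 -c "
from station import *
print(finish_job())"
```

```text
the job is handed in; nothing more can be done
None
```

I handed the job in at about 9.3 s with no verdict shown: the pawl is snapped over and holds the arm down (handle top at 72 mm, as on the last tooth), the foot is on the shaft in its V, and the ring gauge, gauge block and gear look untouched.

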